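# Fit a hose barb to a clamped coolant manifold

### The job

Screw the loose brass hose barb from the tray into the open port of the coolant manifold held in the vice: let its two thread ribs drop through the port's slots without forcing it, turn it clockwise until you feel the seal start to resist, then give it a further twelfth of a turn (30 degrees), letting it sink as the thread draws it in, stop and let go. Too little leaks and too much crushes the seal, and seals differ in thickness, so go by feel. Leave the bottle, the dish and the multimeter where they are.

Things in the scene. Friction and masses are not known exactly. Their poses are not given: they have to be found in the camera images.
- barb_mid (a point): Loose brass hose barb, 85 mm tall, about 0.3 kg, upright on its threaded end in the tray. Point on its axis (z, up), 40 mm above its lower end. Hexagon to grip, 30 mm across flats, from 23 to 55 mm above the lower end, one pair of flats facing +y and -y, others every 60 degrees; hose tail, 17 mm diameter, from 55 to 85 mm. Half a turn about z makes no difference.
- barb_foot (a point): Centre of the loose barb's lower end face; axes as barb_mid. Spigot of 30 mm diameter, 0 to 23 mm up, end chamfered. On it two opposite thread ribs centred on the +x and -x axes, each 54 degrees wide, out to 20 mm radius, between 4.5 and 11.5 mm up.
- port_mouth (a point): Open port: centre of its face, 72 mm above the bench; z up its axis. Boss 56 mm outside; bore 34.4 mm with two slots 72 degrees wide, out to 22.5 mm radius, centred on its +x and -x axes. The barb goes in with its x axis along this x axis (either way round, 9 degrees to spare each side) and drops until its foot rests on the seal, 15.5 to 19.5 mm below the face.
- seal (a joint): Squeeze of the rubber seal, m: 0 free, takes 11 N to start, then 6.5 N a mm. Barb turns freely clockwise (from above) for 25 to 72 degrees from mid-slot, then bites: within a few degrees the moment goes from about 0 to 0.08 Nm (over 0.12 Nm 30 degrees on) and it sinks 0.0556 mm a degree, pulling a hand that does not follow. Right: 0.7 to 2.2 mm, 30 degrees past the bite; over 2.7 crushed.
- manifold: Fixed blue vice with the aluminium manifold block, 60 x 176 mm, top 46 mm above the bench. Origin on the bench under the block's middle; the open port lies 50 mm along its -y axis, port axes parallel to these. Handle reaches 134 mm along -x, below the port's face. The thread holds itself when let go, even half-way, so the hexagon may be gripped anew. Turn with the barb resting lightly on the seal.
- fitted_barb (a point): Face of the second port, 100 mm along +y from the open one: its barb is already fitted and stays; its tail ends 65 mm above the face.
- tray: Dark grey tray, fixed, 120 x 150 mm, rim 14 mm high, floor 3 mm thick; origin at the centre of its underside. It holds the loose barb and a small black and silver connector.
- bottle: White plastic bottle with a red spout, 32 mm diameter, 90 mm tall, standing behind the work; origin at the centre of its underside. Bystander.
- dish: Grey dish of small hardware, 67 mm wide, 24 mm high; origin at the centre of its underside. Bystander.
- meter: Yellow multimeter lying face up, 140 x 72 x 43 mm; origin at the centre of its underside. Bystander.
Things that resemble listed ones, but are neither listed nor needed, are in the scene too. What is shaped like the part that bears barb_mid but green is not meant.

How it is judged:
On the way, in this order (a step that is already met when the one before it is completed fails the run):
1. the barb has dropped through the slots of the open port, upright, onto the seal, its ribs still in line with the slots (z of barb_mid in the frame of port_mouth between 0.015 and 0.0255 m and horizontal distance between barb_mid and port_mouth below 0.005 m and angle between barb_mid's own z axis and vertical below 0.07 rad and angle between the x axis of barb_mid and the x axis of port_mouth, either way round below 0.35 rad), for 0.1 s.
2. the barb has been turned until the seal resists (z of barb_mid in the frame of port_mouth between 0.015 and 0.0255 m and horizontal distance between barb_mid and port_mouth below 0.005 m and angle between barb_mid's own z axis and vertical below 0.07 rad and angle between the x axis of barb_mid and the x axis of port_mouth, either way round above 0.4 rad and value of joint seal above 0.0003 m), for 0.1 s.
At the end, for the whole second after the job is handed in: The barb stands upright (within 4 degrees) and at rest in the open port, its axis within 5 mm of the port's, turned more than 23 degrees from the slots, with the seal squeezed between 0.7 and 2.2 mm (30 degrees of turn past the felt bite, give or take 13) (z of barb_mid in the frame of port_mouth between 0.015 and 0.0255 m and horizontal distance between barb_mid and port_mouth below 0.005 m and angle between barb_mid's own z axis and vertical below 0.07 rad and angle between the x axis of barb_mid and the x axis of port_mouth, either way round above 0.4 rad and value of joint seal between 0.0007 and 0.0022 m and linear speed of barb below 0.02 m/s and angular speed of barb below 0.1 rad/s); the robot touches nothing.
It fails at once if the seal is crushed: squeezed by more than 2.7 mm (value of joint seal above 0.0027 m).
It fails at once if the barb is forced: it presses on the port or vice with more than 40 N (contact force between barb and manifold above 40 N).
It fails at once if the bottle is shifted by more than 20 mm (distance of bottle from where it was at the start of the episode above 0.02 m).
It fails at once if the dish is shifted by more than 20 mm (distance of dish from where it was at the start of the episode above 0.02 m).
It fails at once if the multimeter is shifted by more than 20 mm (distance of meter from where it was at the start of the episode above 0.02 m).
It also fails if it takes over 72 s, if anything falls off the work surface, if the arm or the gripper's body presses on something with over 40 N, if the wrist force passes 120 N, or if a joint passes its speed limit or range.

### The arm

A 6-joint arm with a two-finger parallel gripper is mounted at the origin on a cart in front of the work surface, level with it; the furniture and walls round the work are solid. World frame = base frame: x ahead of the robot, y to its left, z up, the work surface at z = 0. Lengths are in m, angles in rad, forces in N, time in s.
With the tool pointing down it reaches from about 0.3 to 0.875 m from the base axis. Payload 6.4 kg.
Tool frame: the origin (TCP) lies at the very end of the fingers, on their centre line; the grasp point (between the pads) lies 19 mm behind it; z points along the fingers, y is the line along which they close (so a half turn about z gives the same grasp; the last joint's range is limited). The gripper opens to 85 mm and grips with 20 to 120 N. Pads are 22 mm wide; open, the fingers measure 114 mm over their backs; the gripper's body (76 mm by 85 mm) begins 54 mm behind the grasp point. The pads swing forward as they close: fully open they stand 13 mm farther back than shut.
Start: joints at [0.997, 0.181, 1.607, -0, 1.354, -0.206], TCP at [0.207, 0.537, 0.231] pointing down, gripper open.
Joint ranges: [-2.99, 2.99], [-0.89, 2.07], [0.3, 2.58], [-1.14, 4.28], [0, 2.63], [-3.12, 3.12]. Speed limits (rad/s): [2.57, 2.57, 3.01, 3.14, 3.14, 3.14].

### API

Orientations are given as a unit quaternion [w, x, y, z].
In Python, from bench import telemetry, camera, ctrl, spotter gives the robot as it stands.
- The arm moves only by the tool send_rows, never from a script. Its argument "series" is a list of rows, each a list of 3 entries, a list of its own where there are three numbers: the turn, a rotation vector about the world's x, y, z in degrees, then the shift along the world's x, y, z in mm, then the closure, from -1 (fully open) to 1 (shut), so that 0 is half open. In form: [[[rx, ry, rz], [dx, dy, dz], gripper], ...]. A call has 1 to 10 rows; each row is the pose to reach, as a shift and turn from the pose commanded when the call began; what a row does not reach only later rows make up. A row lasts 1/8 s, in which the tool goes at most 62.5 mm and 10.7 degrees, less where a joint would pass 70% of its speed; a pose out of reach is approached as far as the arm can. A call with a gripper value outside its range is refused whole. The fingers move at their own pace and stop on an object; the grip force is fixed at half the most. Time passes only in rows, so rows that repeat a pose let the fingers close. It gives the time, the measured TCP pose, the force, the opening and the grip force at its end, in the units of the state.
- telemetry.get_obs(): the state, without advancing time (a new reading comes with each control period).
- camera(name): name is "scene" or "top" or "wrist"; returns a dict with "pixels" (420x560x3 uint8, red, green, blue), "camera_matrix" (3x3 intrinsics, pixels), "dist_coeffs" ([k1, k2, p1, p2, k3] as OpenCV has them; the pictures are not rectified), "xyz" and "orientation" of the camera in the world. Camera axes: x right, y up, looking along -z (the intrinsics and any distortion apply to the point x, -y, -z); pixel columns grow to the right and rows downward; lengths in m; the calibration is good to about 2 mm. A picture is of the moment at which its call begins. There is no depth.
- ctrl.hand_in(): hands the job in; it is judged then, once.
Trained networks look in the newest picture that a camera, given by its name, has taken for a name from the list of things; names that differ only in an ending like _2 or _b are one class to them, and where a whole thing is asked for, a point or a joint stands for the part that bears it (a point fixed in the world has none). Each returns a list of dicts, best first, with "conf" (0 to 1); they miss things now and then, are a little off and sometimes report something else, mostly with a low value. They report only what shows in the picture. A call takes as long as a camera call. They do not tell look-alikes from the thing itself.
- spotter.boxes_of(thing, camera): "xyz" ([x, y, z] in m, in world coordinates, good to about 4 mm: the middle of the surface that is visible of it).
- spotter.landmark_of(thing, camera): "xyz" ([x, y, z] in m, in world coordinates, good to about 4 mm: a listed point, or the origin of a listed thing).
The state is a dict: "time_s": time; "q": joint angles; "dq": joint speeds; "joint_efforts": joint torques, N m; "eef_pos": TCP position; "eef_rot": TCP orientation; "wrist_force": force on the tool from outside, world axes, zero at the start; "torque": the same for the moment, N m; "opening": opening from 0.0 (shut) to 1.0 (fully open); "grasp_force": force on a finger pad.
Only numpy, scipy, OpenCV 4.12 (cv2) and the standard library are available. Lean on these libraries where they do the work, as an engineer would, in place of code of your own. Each camera call takes 0.05 s, during which the arm holds its last target. There are 200 camera calls.

## Working session

There is one attempt and no reset: what is moved stays moved. The work goes in short steps, Python scripts to look and compute and a tool call to move; the robot and the scene stay as the last step left them, time stands still between calls to the robot, and variables do not carry over. Pictures are saved under pics/ and viewed, at most 10 in all, crops included, and the job is handed in when it is done.

Besides the shell and the picture viewer there is one more tool, called after "Request:" by a JSON object that holds its "method" and its "body". send_rows: Moves the arm, as the interface text tells. Its arguments: {"type":"object","properties":{"series":{"type":"array","items":{"type":"array"}}},"required":["series"]}

```bash
mkdir -p pics; ls
cat > h.py <<'E'
import numpy as np, cv2
from scipy.spatial.transform import Rotation as R
from bench import telemetry, camera, ctrl, spotter
def snap(n,f=None):
    c=camera(n)
    if f: cv2.imwrite('pics/'+f,cv2.cvtColor(c['pixels'],cv2.COLOR_RGB2BGR))
    return c
def rot(c):
    o=np.array(c['orientation'],float)
    return o if o.shape==(3,3) else R.from_quat(o[[1,2,3,0]]).as_matrix()
def proj(c,P):
    p=(np.atleast_2d(P)-c['xyz'])@rot(c)
    p=p*[1,-1,-1]
    return cv2.projectPoints(p.reshape(-1,1,3),np.zeros(3),np.zeros(3),np.array(c['camera_matrix']),np.array(c['dist_coeffs'],float))[0].reshape(-1,2)
def back(c,uv,z):
    u=cv2.undistortPoints(np.array(uv,float).reshape(-1,1,2),np.array(c['camera_matrix']),np.array(c['dist_coeffs'],float)).reshape(-1,2)
    d=np.c_[u[:,0],-u[:,1],-np.ones(len(u))]@rot(c).T
    o=np.array(c['xyz']); return o+d*((z-o[2])/d[:,2])[:,None]
E
python3 - <<'E'
from h import *
print(telemetry.get_obs())
for n in ['scene','top']:
    c=snap(n,n+'0.png'); print(n,c['xyz'],c['orientation'])
    for t in ['barb_mid','barb_foot','port_mouth','manifold','fitted_barb','tray','bottle','dish','meter']:
        r=spotter.landmark_of(t,n)
        print(t,[(np.round(d['xyz'],3).tolist(),round(d['conf'],2),proj(c,d['xyz'])[0].round().tolist()) for d in r])
E
```

```text
pics
{'time_s': 0.0, 'q': array([ 9.96658821e-01,  1.81586189e-01,  1.60802465e+00, -1.53179916e-05,
        1.35377633e+00, -2.06310276e-01]), 'dq': array([0.00033058, 0.00089273, 0.00057517, 0.00089404, 0.00162551,
       0.00157443]), 'joint_efforts': array([-5.27248449e-04, -4.44879448e+01, -3.51330256e+01, -3.07958080e-04,
        9.29336355e-03,  7.52057957e-06]), 'eef_pos': array([0.20644757, 0.53606228, 0.23035072]), 'eef_rot': array([-3.34396417e-04,  1.82876876e-01,  9.83135414e-01, -8.32648326e-04]), 'wrist_force': array([0.01452452, 0.97909909, 1.21877757]), 'torque': array([ 0.04103287, -0.00299861,  0.06039071]), 'grasp_force': 0.0, 'opening': 0.9997837530643509}
scene [-0.27413081 -0.64816945  0.60316655] [ 0.74854907  0.46635792 -0.24021227 -0.40556459]
barb_mid [([0.462, 0.246, 0.042], 0.8, [166.0, 213.0]), ([0.475, 0.123, 0.042], 0.75, [202.0, 223.0])]
barb_foot [([0.46, 0.24, 0.007], 0.85, [168.0, 225.0]), ([0.478, 0.128, -0.001], 0.63, [203.0, 236.0])]
port_mouth [([0.52, -0.125, 0.074], 0.97, [290.0, 229.0])]
manifold [([0.533, -0.083, -0.001], 0.86, [279.0, 249.
[... 322 characters left out ...]
] [ 0.70965134  0.04225564 -0.03538882 -0.70239381]
barb_mid [([0.463, 0.247, 0.04], 0.69, [184.0, 249.0]), ([0.469, 0.123, 0.039], 0.53, [223.0, 248.0])]
barb_foot [([0.473, 0.128, -0.003], 0.59, [223.0, 247.0]), ([0.457, 0.244, 0.007], 0.51, [187.0, 251.0])]
port_mouth [([0.518, -0.127, 0.072], 0.74, [302.0, 232.0])]
manifold [([0.536, -0.078, -0.0], 0.68, [287.0, 228.0])]
fitted_barb [([0.545, -0.032, 0.074], 0.63, [272.0, 223.0])]
tray [([0.483, 0.261, -0.0], 0.58, [182.0, 243.0])]
bottle [([0.729, 0.041, 0.002], 0.5, [251.0, 169.0])]
dish [([0.714, 0.201, -0.002], 0.71, [203.0, 174.0]), ([0.729, 0.043, 0.003], 0.62, [251.0, 169.0])]
meter [([0.443, -0.415, 0.004], 0.72, [391.0, 258.0])]
```

Two candidates for the barb: scene (166,213) / top (184,249), at the tray, and scene (202,223) / top (223,248), outside it. The one in the tray fits, and I'll confirm its colour in a crop.

Run:
```python
from h import *
s=cv2.imread('pics/scene0.png');t=cv2.imread('pics/top0.png')
a=cv2.resize(s[150:290,110:330],(800,509),interpolation=cv2.INTER_CUBIC)
cv2.imwrite('pics/c1.png',a)
b=cv2.resize(t[150:290,140:340],(800,560),interpolation=cv2.INTER_CUBIC)
cv2.imwrite('pics/c2.png',b)
```

```text
(no output)
```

View pics/c1.png

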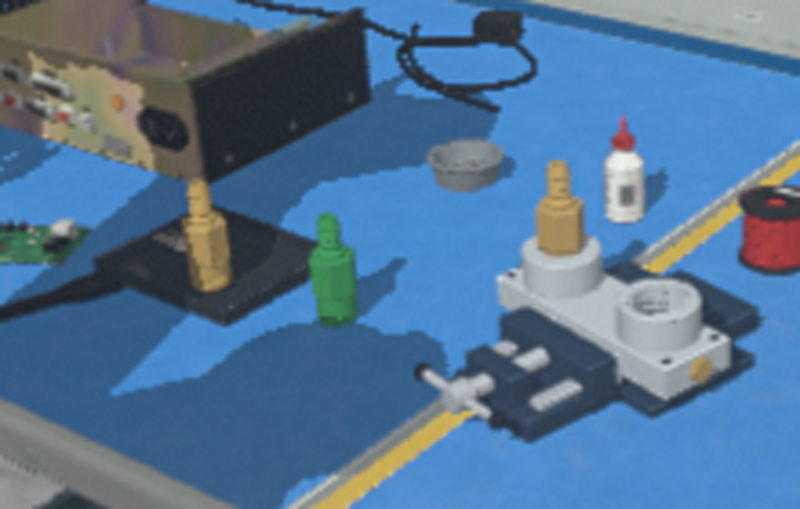

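View pics/c2.png

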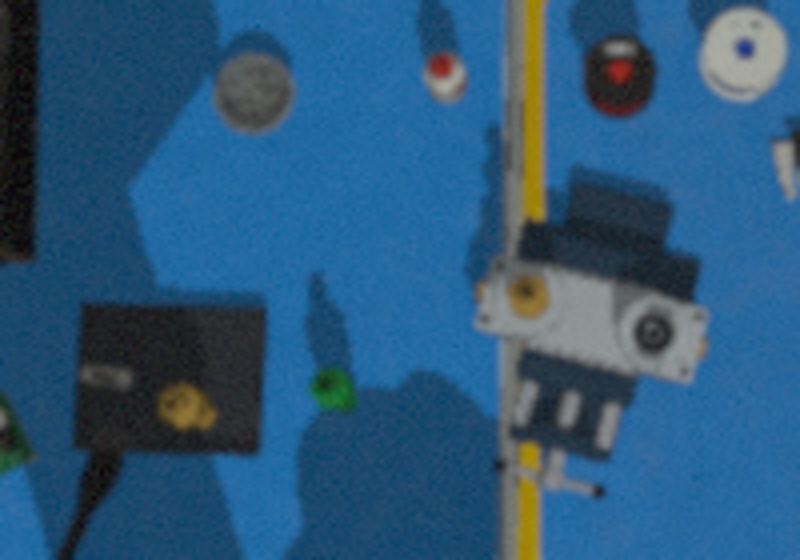

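Crop 1: the brass barb stands in the dark tray at (205,240), and the look-alike at (333,270) is green and outside the tray. The brass one is the one meant. The open port is at (660,310) and the fitted barb at (560,210). Crop 2 (top view) agrees: barb (187,405), port (655,333). Now I'll move above the barb.

Request:
{"method": "send_rows", "body": {"series": [[[0,0,0],[125,-145,20],-1],[[0,0,0],[240,-280,20],-1],[[0,0,0],[240,-280,20],-1],[[0,0,0],[240,-280,20],-1],[[0,0,0],[240,-280,20],-1],[[0,0,0],[240,-280,20],-1],[[0,0,0],[240,-280,20],-1],[[0,0,0],[240,-280,20],-1],[[0,0,0],[240,-280,20],-1]]}}

```text
time_s: 2.12
eef_pos: [0.4458, 0.2576, 0.2512]
eef_rot: [-0.0, 0.182, 0.983, 0.0]
wrist_force: [0.0, -0.3, -0.1]
opening: 0.998
grasp_force: 0.0
```

Run:
```python
from h import *
o=telemetry.get_obs();print(o['eef_pos'],o['eef_rot'],o['q'])
c=snap('wrist','w1.png'); print(c['xyz'],c['orientation'],rot(c))
for t in ['barb_mid','barb_foot']:
    print(t,[(np.round(d['xyz'],4).tolist(),round(d['conf'],2),proj(c,d['xyz'])[0].round().tolist()) for d in spotter.landmark_of(t,'wrist')])
```

```text
[0.44582336 0.25763007 0.25117759] [-2.25671272e-04  1.81960672e-01  9.83305782e-01  5.51142360e-05] [ 2.92975838e-01  2.81414537e-02  1.73310406e+00  3.10368103e-04
  1.38069782e+00 -9.11919090e-01]
[0.37370338 0.28553561 0.39341137] [ 0.81397879 -0.12579343 -0.08633635  0.56050029] [[ 3.56770922e-01 -8.90749605e-01 -2.81566421e-01]
 [ 9.34191787e-01  3.40030878e-01  1.08003274e-01]
 [-4.62596890e-04 -3.01569466e-01  9.53444096e-01]]
barb_mid [([0.4671, 0.2441, 0.0446], 0.96, [274.0, 204.0])]
barb_foot [([0.4763, 0.1244, 0.0018], 0.73, [195.0, 231.0]), ([0.4631, 0.2432, 0.0008], 0.62, [273.0, 192.0])]
```

View pics/w1.png

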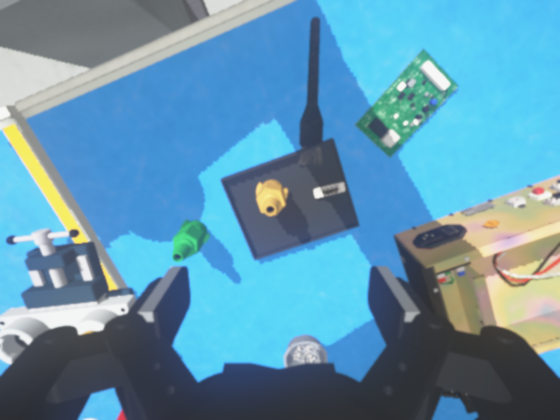

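The view shows the brass barb in the tray at (270,198), with rib tips near (258,185) and (287,190), and the green one at (188,240). I'll go lower to get its yaw.

Request:
{"method": "send_rows", "body": {"series": [[[0,0,0],[20,-13,-50],-1],[[0,0,0],[20,-13,-100],-1],[[0,0,0],[20,-13,-100],-1],[[0,0,0],[20,-13,-100],-1],[[0,0,0],[20,-13,-100],-1]]}}

```text
time_s: 2.9
eef_pos: [0.4683, 0.2443, 0.154]
eef_rot: [0.002, 0.183, 0.983, 0.001]
wrist_force: [0.4, 0.7, -0.1]
opening: 1.001
grasp_force: 0.0
```

```bash
cat >> h.py <<'E'
def pt(P,yaw,r,a,z):  # ring point about axis foot P
    a=np.radians(np.asarray(a)+yaw); return np.c_[P[0]+r*np.cos(a),P[1]+r*np.sin(a),np.full(a.shape,P[2]+z)]
def sil(c,P,yaw,ribs=True,shape=(420,560)):
    m=np.zeros(shape,np.uint8)
    def hull(pts): cv2.fillConvexPoly(m,cv2.convexHull((proj(c,pts)*16).round().astype(np.int32)),255,shift=4)
    A=np.arange(0,360,10)
    def prism(r,a,z0,z1): hull(np.r_[pt(P,yaw,r,a,z0),pt(P,yaw,r,a,z1)])
    prism(.015,A,0,.023); prism(.0085,A,.055,.085); prism(.03/np.sqrt(3),np.arange(0,360,60),.023,.055)
    if ribs:
        for s in (0,180):
            a=np.linspace(-27,27,9)+s
            hull(np.r_[pt(P,yaw,.02,a,.0045),pt(P,yaw,.02,a,.0115),pt(P,yaw,.014,a,.0045),pt(P,yaw,.014,a,.0115)])
    return m
E
python3 - <<'E'
from h import *
from scipy.optimize import minimize
o=telemetry.get_obs();print(o['eef_pos'],o['eef_rot'])
c=snap('wrist','w2.png')
L=spotter.landmark_of('barb_mid','wrist'); print([(np.round(d['xyz'],4).tolist(),round(d['conf'],2)) for d in L])
P0=min((np.array(d['xyz']) for d in L),key=lambda p:abs(p[1]-.246))
u,v=proj(c,P0)[0].astype(int)
hsv=cv2.cvtColor(c['pixels'],cv2.COLOR_RGB2HSV)
m=cv2.inRange(hsv,(8,90,60),(32,255,255)); w=np.zeros_like(m); w[v-70:v+70,u-60:u+60]=255; m&=w
def cost(p,yaw): 
    s=cv2.GaussianBlur(sil(c,[p[0],p[1],.003],yaw),(0,0),1).astype(float); return np.abs(s-m).sum()/255
res=[]
for yaw in range(0,180,5):
    b=minimize(cost,P0[:2],args=(yaw,),method='Nelder-Mead',options=dict(initial_simplex=P0[:2]+np.array([[0,0],[.004,0],[0,.004]]),xatol=1e-4,fatol=.5,maxiter=50))
    res.append((round(b.fun),yaw,b.x.round(4).tolist()))
res.sort(); print((m>0).sum(),res[:8],res[-2:])
im=c['pixels'][v-70:v+70,u-80:u+80,::-1].copy()
big=cv2.resize(im,None,fx=5,fy=5,interpolation=cv2.INTER_CUBIC)[:560]
s=cv2.resize(sil(c,[*res[0][2],.003],res[0][1])[v-70:v+70,u-80:u+80],None,fx=5,fy=5)[:560]
cv2.drawContours(big,cv2.findContours(s,0,2)[0],-1,(255,0,255),1)
cv2.imwrite('pics/c3.png',big)
E
```

```text
[0.46826895 0.24434595 0.15395968] [2.03733124e-03 1.82521696e-01 9.83199243e-01 9.63006543e-04]
[([0.4803, 0.1232, 0.0401], 0.56)]
0 [(1550, 30, [0.4141, 0.2666]), (1553, 85, [0.4131, 0.2653]), (1553, 105, [0.4138, 0.2602]), (1554, 90, [0.4131, 0.2702]), (1555, 45, [0.4129, 0.2639]), (1556, 40, [0.4118, 0.268]), (1556, 70, [0.4124, 0.2629]), (1556, 110, [0.4128, 0.2637])] [(1600, 0, [0.433, 0.2608]), (2395, 115, [0.4813, 0.1231])]
```

View pics/c3.png

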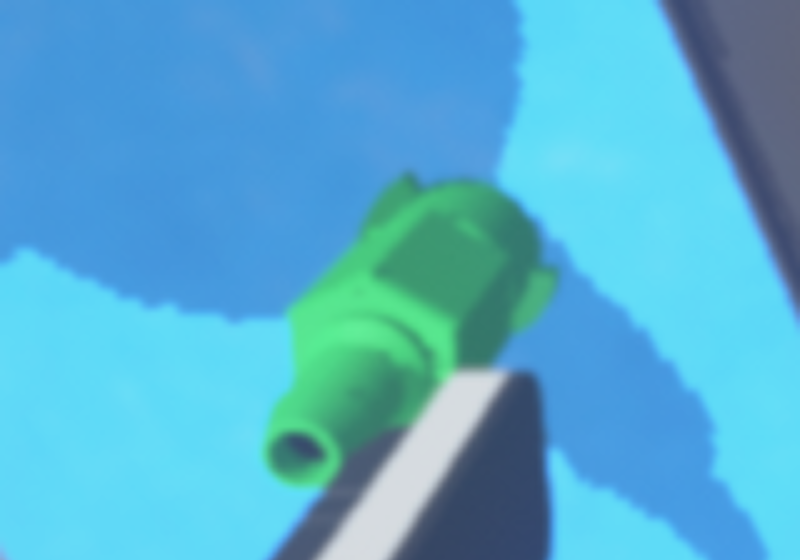

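That crop shows the green look-alike, because the detector missed the brass barb in this frame. I'll rerun the fit around the known brass position.

```bash
cat > fit.py <<'E'
from h import *
from scipy.optimize import minimize
def fit(c,P0,zf,yaws,lo=(8,90,60),hi=(32,255,255),png=None,half=80):
    u,v=proj(c,P0)[0].astype(int)
    hsv=cv2.cvtColor(c['pixels'],cv2.COLOR_RGB2HSV)
    m=cv2.inRange(hsv,lo,hi); w=np.zeros_like(m); w[max(v-half,0):v+half,max(u-half,0):u+half]=255; m&=w
    n,l,st,_=cv2.connectedComponentsWithStats(m); k=1+st[1:,4].argmax(); m=np.where(l==k,255,0).astype(np.uint8)
    def cost(p,yaw):
        s=cv2.GaussianBlur(sil(c,[p[0],p[1],zf],yaw),(0,0),1).astype(float); return np.abs(s-m).sum()/255
    res=[]
    for yaw in yaws:
        b=minimize(cost,P0[:2],args=(yaw,),method='Nelder-Mead',options=dict(initial_simplex=P0[:2]+np.array([[0,0],[.004,0],[0,.004]]),xatol=1e-4,fatol=.5,maxiter=50))
        res.append((round(b.fun),yaw,b.x.round(4).tolist()))
    res.sort()
    if png:
        y0,x0=max(v-56,0),max(u-80,0)
        k=lambda a:cv2.resize(a[y0:y0+112,x0:x0+160],None,fx=5,fy=5,interpolation=cv2.INTER_LINEAR)
        big=k(c['pixels'][:,:,::-1].copy())
        cv2.drawContours(big,cv2.findContours(k(sil(c,[*res[0][2],zf],res[0][1])),0,2)[0],-1,(255,0,255),1)
        cv2.imwrite('pics/'+png,big)
    return (m>0).sum(),res
E
python3 - <<'E'
from fit import *
c=snap('wrist'); n,r=fit(c,np.array([.4665,.2442,.043]),.003,range(0,180,4),png='c4.png'); print(n,r[:9],r[-1])
E
```

```text
1611 [(260, 56, [0.4595, 0.243]), (263, 60, [0.4595, 0.2428]), (273, 52, [0.4595, 0.2427]), (280, 64, [0.4589, 0.2429]), (288, 48, [0.459, 0.2435]), (299, 68, [0.4592, 0.2431]), (300, 44, [0.4592, 0.2431]), (312, 40, [0.4593, 0.243]), (313, 72, [0.4594, 0.2423])] (437, 144, [0.458, 0.243])
```

View pics/c4.png

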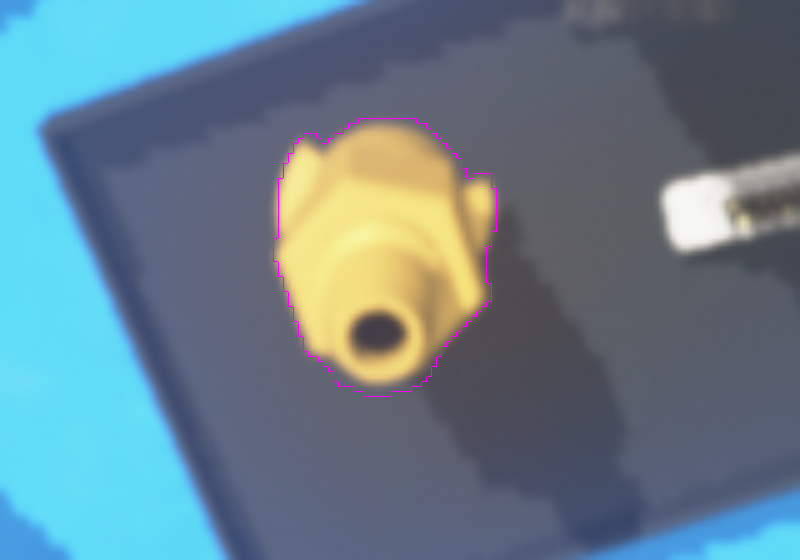

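The overlay fits. The foot is at about (0.460,0.243) with yaw about 57°, and ribs show at crop (295,170) and (480,205). The flats at 87° suit the tool: turn +18°, and no regrip will be needed later. I'll descend and grip.

Request:
{"method": "send_rows", "body": {"series": [[[0,0,9],[-6,-1,-10],-1],[[0,0,18],[-6,-1,-30],-1],[[0,0,18],[-6,-1,-60],-1],[[0,0,18],[-6,-1,-90],-1],[[0,0,18],[-6,-1,-110],-1],[[0,0,18],[-6,-1,-123],-1],[[0,0,18],[-6,-1,-123],-1],[[0,0,18],[-6,-1,-123],-1]]}}

```text
time_s: 4.05
eef_pos: [0.4616, 0.2428, 0.0293]
eef_rot: [0.001, 0.027, 1.0, 0.0]
wrist_force: [-0.3, 0.6, 0.4]
opening: 1.002
grasp_force: 0.0
```

Request:
{"method": "send_rows", "body": {"series": [[[0,0,0],[0,0,0],-0.5],[[0,0,0],[0,0,0],0],[[0,0,0],[0,0,0],0.3],[[0,0,0],[0,0,0],1],[[0,0,0],[0,0,0],1],[[0,0,0],[0,0,0],1],[[0,0,0],[0,0,0],1],[[0,0,0],[0,0,0],1]]}}

```text
time_s: 5.05
eef_pos: [0.4611, 0.2426, 0.0287]
eef_rot: [0.0, 0.027, 1.0, 0.0]
wrist_force: [-0.5, -0.2, 4.5]
opening: 0.341
grasp_force: 59.7
```

Request:
{"method": "send_rows", "body": {"series": [[[0,0,0],[0,0,20],1],[[0,0,0],[0,0,60],1],[[0,0,0],[0,0,110],1],[[0,0,0],[0,0,170],1],[[0,0,0],[0,0,221],1],[[0,0,0],[0,0,221],1],[[0,0,0],[0,0,221],1]]}}

```text
time_s: 5.92
eef_pos: [0.4598, 0.2424, 0.2478]
eef_rot: [-0.001, 0.027, 1.0, -0.0]
wrist_force: [-0.1, -0.3, -3.1]
opening: 0.342
grasp_force: 59.7
```

Request:
{"method": "send_rows", "body": {"series": [[[0,0,-8],[8,-40,0],1],[[0,0,-16],[15,-90,0],1],[[0,0,-24],[23,-140,0],1],[[0,0,-32],[31,-190,0],1],[[0,0,-40],[39,-240,0],1],[[0,0,-48],[46,-290,0],1],[[0,0,-56],[52,-340,0],1],[[0,0,-64],[58,-369,0],1],[[0,0,-73],[58,-369,0],1],[[0,0,-73],[58,-369,0],1]]}}

```text
time_s: 7.18
eef_pos: [0.5174, -0.1262, 0.2464]
eef_rot: [-0.003, 0.616, 0.788, -0.0]
wrist_force: [-0.1, -0.0, -2.2]
opening: 0.339
grasp_force: 60.0
```

Request:
{"method": "send_rows", "body": {"series": [[[0,0,0],[0,0,0],1],[[0,0,0],[0,0,0],1],[[0,0,0],[0,0,0],1]]}}

```text
time_s: 7.55
eef_pos: [0.5187, -0.126, 0.2492]
eef_rot: [-0.0, 0.616, 0.788, -0.0]
wrist_force: [0.3, -0.5, -3.0]
opening: 0.338
grasp_force: 60.0
```

Run:
```python
from h import *
o=telemetry.get_obs();print(o['eef_pos'],o['eef_rot'],o['q'].round(3),o['wrist_force'],o['torque'])
c=snap('wrist','w5.png')
for t in ['barb_mid','barb_foot','port_mouth','fitted_barb','manifold']:
    print(t,[(np.round(d['xyz'],4).tolist(),round(d['conf'],2),proj(c,d['xyz'])[0].round().tolist()) for d in spotter.landmark_of(t,'wrist')])
```

```text
[ 0.51871297 -0.12603068  0.24924493] [-2.41266460e-05  6.15561889e-01  7.88088549e-01 -1.00798990e-05] [-0.461  0.073  1.69  -0.     1.378 -0.705] [ 0.27914208 -0.50819009 -2.96189642] [ 0.02963185 -0.01951327 -0.01058659]
barb_mid [([0.5199, -0.1257, 0.2675], 0.56, [281.0, 289.0])]
barb_foot [([0.5176, -0.1254, 0.2232], 0.57, [277.0, 247.0])]
port_mouth [([0.5228, -0.1289, 0.0713], 0.79, [282.0, 192.0])]
fitted_barb []
manifold [([0.5308, -0.08, -0.0015], 0.73, [297.0, 143.0])]
```

View pics/w5.png

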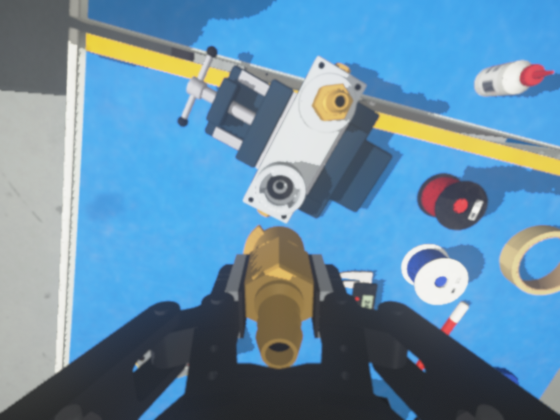

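The barb is held straight at (278,290) with a rib at (253,240). The open port shows at (281,188), the fitted barb at (333,100), and the handle at (195,88). Next I'll fit the port pose and the in-hand barb pose in this same camera.

Run:
```python
from fit import *
c=snap('wrist','w6.png')
n,r=fit(c,np.array([.5187,-.126,.2635]),.2235,range(-40,11,3),png=None,lo=(8,70,30),half=100); print(n,r[:5])
hsv=cv2.cvtColor(c['pixels'],cv2.COLOR_RGB2HSV)
m=cv2.inRange(hsv,(0,0,95),(179,60,255)); w=np.zeros_like(m); w[40:228,225:400]=255; m&=w
n,l,st,_=cv2.connectedComponentsWithStats(cv2.morphologyEx(m,cv2.MORPH_OPEN,np.ones((5,5))));k=1+st[1:,4].argmax(); m=np.where(l==k,255,0).astype(np.uint8)
m=cv2.drawContours(np.zeros_like(m),cv2.findContours(m,cv2.RETR_EXTERNAL,2)[0],-1,255,-1)
def outline(p):
    x,y,yaw=p; Rz=R.from_euler('z',yaw,degrees=True).as_matrix()
    T=lambda a:np.array([x,y,0])+np.asarray(a)@Rz.T   # port-centred
    A=np.radians(np.arange(0,360,10)); out=[]
    out.append(T([[sx*.03,.05+sy*.088,.046] for sx,sy in((1,1),(1,-1),(-1,-1),(-1,1))]))
    for yy in (0,.1): out.append(T([[.028*np.cos(a),yy+.028*np.sin(a),z] for a in A for z in(.046,.072)]))
    return out,T
def cost(p):
    s=np.zeros_like(m)
    for q in outline(p)[0]: cv2.fillConvexPoly(s,cv2.convexHull((proj(c,q)*16).round().astype(np.int32)),255,shift=4)
    s=cv2.GaussianBlur(s,(0,0),1).astype(float); e=np.abs(s-m)
    u,v=[int(t) for t in proj(c,outline(p)[1]([[0,.1,.11]]))[0]]; e[v-28:v+28,u-24:u+24]=0
    return e.sum()/255
b=min((minimize(cost,[.520,-.126,y],method='Nelder-Mead',options=dict(initial_simplex=[[.520,-.126,y],[.524,-.126,y],[.52,-.122,y],[.52,-.126,y+4]])) for y in(-20,-16,-12)),key=lambda b:b.fun)
print((m>0).sum(),b.fun,b.x.round(4))
x,y,yaw=b.x
u0,v0=215,80; k=5
big=cv2.resize(c['pixels'][v0:v0+115,u0:u0+150,::-1],None,fx=k,fy=k,interpolation=cv2.INTER_CUBIC)
def dr(P,col): cv2.polylines(big,[((proj(c,P)+.5-[u0,v0])*k-.5).round().astype(np.int32)],True,col,1)
o,T=outline(b.x); dr(o[0],(0,0,255))
a=np.radians(np.arange(0,360,4)); 
for rr in(.028,): dr(T(np.c_[rr*np.cos(a),rr*np.sin(a),0*a+.072]),(0,255,0))
d=np.degrees(a); d=(d+90)%180-90; rr=np.where(abs(d)<=36,.0225,.0172)
dr(T(np.c_[rr*np.cos(a),rr*np.sin(a),0*a+.072]),(255,0,255))
cv2.imwrite('pics/c6.png',big)
```

```text
7293 [(1457, -16, [0.5181, -0.1238]), (1462, -19, [0.5182, -0.1242]), (1476, -22, [0.5185, -0.1247]), (1476, -13, [0.5184, -0.1241]), (1481, -25, [0.5182, -0.1248])]
11552 2728.81568627451 [  0.5199  -0.1273 -14.0815]
```

View pics/c6.png

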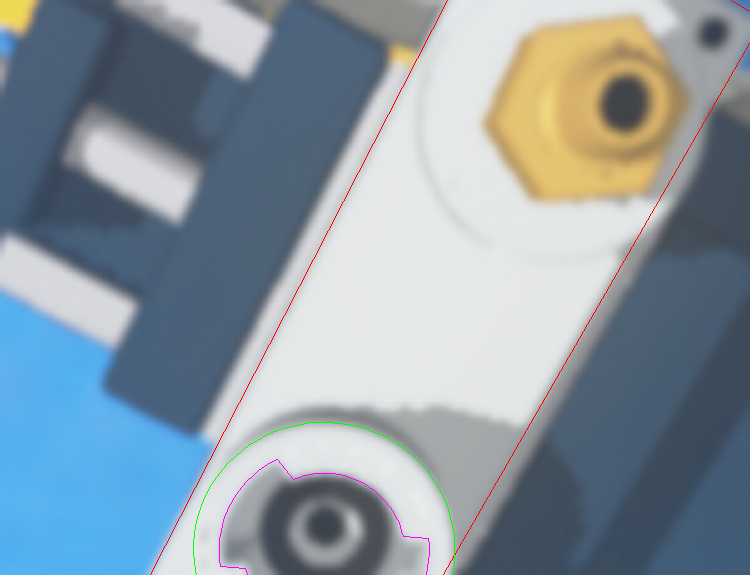

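```bash
cat > port.py <<'E'
from fit import *
def curves(p):
    x,y,yaw=p; Rz=R.from_euler('z',yaw,degrees=True).as_matrix(); T=lambda a:np.array([x,y,0])+np.asarray(a)@Rz.T
    t=np.linspace(-.02,.13,120)[:,None]
    lines=np.r_[np.c_[0*t-.03,t,0*t+.046],np.c_[0*t+.03,t,0*t+.046]]
    a=np.radians(np.arange(0,360,2)); rim=np.r_[[ (.028*np.cos(q),.028*np.sin(q),.072) for q in a]]
    d=(np.degrees(a)+90)%180-90; rr=np.where(abs(d)<=36,.0225,.0172)
    bore=np.c_[rr*np.cos(a),rr*np.sin(a),0*a+.072]
    q=np.linspace(.0172,.0225,10); rad=np.concatenate([np.c_[q*np.cos(g),q*np.sin(g),0*q+.072] for g in np.radians([36,-36,144,216])])
    return [T(lines),T(rim),T(bore),T(rad)]
def fitport(c,p0,png=None,win=(8,8,8)):
    g=cv2.GaussianBlur(cv2.cvtColor(c['pixels'],cv2.COLOR_RGB2GRAY).astype(np.float32),(0,0),1.0)
    G=np.minimum(cv2.magnitude(cv2.Sobel(g,5,1,0),cv2.Sobel(g,5,0,1)),120)
    def sc(p):
        s=0
        for q,w in zip(curves(p),(1,1,1,1)):
            uv=proj(c,q).astype(np.float32); s+=w*cv2.remap(G,uv[:,0],uv[:,1],cv2.INTER_LINEAR,borderValue=0).mean()
        return -s
    from scipy.optimize import differential_evolution as DE
    b=DE(sc,[(p0[0]-win[0]/1e3,p0[0]+win[0]/1e3),(p0[1]-win[1]/1e3,p0[1]+win[1]/1e3),(p0[2]-win[2],p0[2]+win[2])],seed=1,popsize=20,maxiter=60)
    if png:
        u,v=proj(c,[[p0[0],p0[1],.072]])[0].astype(int); u0,v0,k=max(u-50,0),max(v-40,0),8
        big=cv2.resize(c['pixels'][v0:v0+72,u0:u0+100,::-1],None,fx=k,fy=k,interpolation=cv2.INTER_CUBIC)
        for q in curves(b.x)[:3]:
            for X in ((proj(c,q)+.5-[u0,v0])*k-.5).round().astype(int): cv2.circle(big,tuple(int(i) for i in X),1,(255,0,255),-1)
        cv2.imwrite('pics/'+png,big)
    return b.fun,b.x.round(4)
E
python3 - <<'E'
from port import *
c=snap('wrist'); print(fitport(c,(.5205,-.127,-16),'c7.png'))
E
```

```text
(np.float64(-395.0757141113281), array([  0.52  ,  -0.1278, -14.4982]))
```

View pics/c7.png

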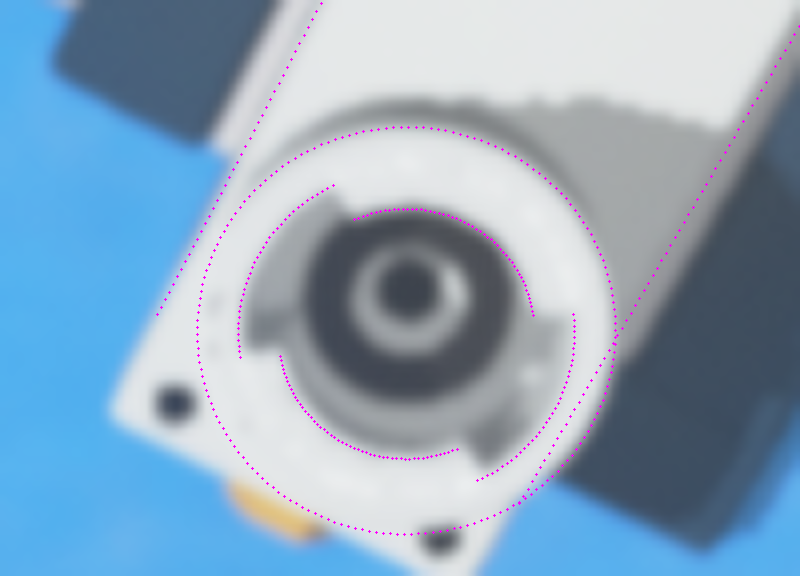

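The overlay sits on the rim, bore and slots. The port is at (0.520,-0.1278) with yaw about -14.5°, and the slots are at crop (265,300) and (530,400). I'll measure the in-hand barb offset numerically while moving over the port.

Request:
{"method": "send_rows", "body": {"series": [[[0,0,1],[1,-2,-30],1],[[0,0,1],[1,-2,-70],1],[[0,0,1],[1,-2,-110],1],[[0,0,1],[1,-2,-135],1],[[0,0,1],[1,-2,-135],1],[[0,0,1],[1,-2,-135],1],[[0,0,1],[1,-2,-135],1]]}}

```text
time_s: 8.82
eef_pos: [0.5209, -0.129, 0.116]
eef_rot: [0.001, 0.609, 0.793, 0.0]
wrist_force: [0.1, 0.5, -2.0]
opening: 0.342
grasp_force: 60.0
```

Run:
```python
from port import *
o=telemetry.get_obs();e=o['eef_pos'];print(e,o['eef_rot'],o['wrist_force'],o['torque'])
c=snap('wrist','w8.png')
g=cv2.GaussianBlur(cv2.cvtColor(c['pixels'],cv2.COLOR_RGB2GRAY).astype(np.float32),(0,0),1.0)
zf=e[2]-.0257
tl=proj(c,[[e[0],e[1],zf+.085]])[0]; print('tail top predicted at tcp',tl)
u,v=tl.astype(int); w=g[v-14:v+15,u-14:u+15]; m=(w<60).astype(np.uint8)
n,l,st,ce=cv2.connectedComponentsWithStats(m); 
for i in range(1,n): print(st[i],ce[i]+[u-14,v-14], back(c,[ce[i]+[u-14,v-14]],zf+.085)[0]-e if st[i][4]>8 else '')
print(fitport(c,(.520,-.1278,-14.5),win=(4,4,5)))
for t in ['barb_mid','barb_foot','port_mouth']:
    print(t,[(np.round(d['xyz'],4).tolist(),round(d['conf'],2)) for d in spotter.landmark_of(t,'wrist')])
big=cv2.resize(c['pixels'][180:380,180:380,::-1],None,fx=3,fy=3,interpolation=cv2.INTER_CUBIC)
P=np.array([e[0],e[1],zf])
def dr(Q,col):
    for X in ((proj(c,Q)+.5-[180,180])*3-.5).round().astype(int): cv2.circle(big,tuple(int(i) for i in X),1,col,-1)
a=np.arange(0,360,4)
dr(pt(P,-15,.0085,a,.085),(255,0,255)); dr(pt(P,-15,.015,a,0),(255,0,255)); 
q=np.linspace(0,1,30)[:,None]; h=pt(P,-15,.03/np.sqrt(3),np.arange(0,361,60),.055); dr(np.concatenate([h[i]*(1-q)+h[i+1]*q for i in range(6)]),(255,255,0))
for k in curves((.520,-.1278,-14.5))[:3]: dr(k,(0,255,0))
cv2.imwrite('pics/c8.png',big)
```

```text
[ 0.52088967 -0.12898483  0.11600371] [1.49878609e-03 6.09247154e-01 7.92978924e-01 2.92239335e-04] [ 0.09922959  0.54879714 -1.99229749] [-0.02555745 -0.0404202   0.00254751]
tail top predicted at tcp [278.48743044 357.23619004]
[ 7  1 17  7 91] [278.73626374 347.        ] [-0.00099367  0.00402749  0.0593    ]
[ 0 25 29  4 86] [277.8255814  369.90697674] [ 0.00114711 -0.00514909  0.0593    ]
(np.float64(-275.4599914550781), array([  0.5204,  -0.1278, -14.1722]))
barb_mid [([0.5248, -0.129, 0.1308], 0.56)]
barb_foot [([0.5196, -0.1288, 0.0914], 0.89)]
port_mouth [([0.5214, -0.1256, 0.073], 0.63)]
```

View pics/c8.png

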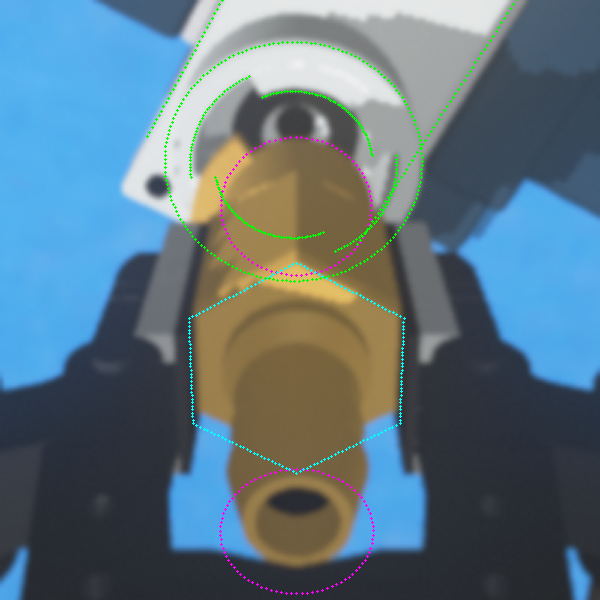

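The held barb lines up with the port to within about 1–2 mm, with its rib at (225,180) beside the left slot. I'll descend gently, watching the force.

Request:
{"method": "send_rows", "body": {"series": [[[0,0,0],[0,0,-6],1],[[0,0,0],[0,0,-12],1],[[0,0,0],[0,0,-12],1],[[0,0,0],[0,0,-12],1],[[0,0,0],[0,0,-12],1],[[0,0,0],[0,0,-12],1]]}}

```text
time_s: 9.78
eef_pos: [0.5199, -0.1285, 0.1025]
eef_rot: [0.0, 0.609, 0.793, 0.0]
wrist_force: [-0.5, -0.1, -1.8]
opening: 0.34
grasp_force: 60.0
```

Request:
{"method": "send_rows", "body": {"series": [[[0,0,0],[0,0,-2],1],[[0,0,0],[0,0,-4],1],[[0,0,0],[0,0,-6],1],[[0,0,0],[0,0,-6],1],[[0,0,0],[0,0,-6],1]]}}

```text
time_s: 10.4
eef_pos: [0.5197, -0.1284, 0.0963]
eef_rot: [-0.0, 0.609, 0.793, -0.0]
wrist_force: [0.2, -0.4, -3.3]
opening: 0.341
grasp_force: 60.0
```

Request:
{"method": "send_rows", "body": {"series": [[[0,0,0],[0,0,-1],1],[[0,0,0],[0,0,-2],1],[[0,0,0],[0,0,-3],1],[[0,0,0],[0,0,-4],1],[[0,0,0],[0,0,-4],1]]}}

```text
time_s: 11.02
eef_pos: [0.5196, -0.1284, 0.0922]
eef_rot: [-0.0, 0.609, 0.793, -0.0]
wrist_force: [-0.0, 0.1, -1.8]
opening: 0.34
grasp_force: 60.0
```

Request:
{"method": "send_rows", "body": {"series": [[[0,0,0],[0,0,-1],1],[[0,0,0],[0,0,-2],1],[[0,0,0],[0,0,-3],1],[[0,0,0],[0,0,-4],1],[[0,0,0],[0,0,-4],1]]}}

```text
time_s: 11.65
eef_pos: [0.5197, -0.1284, 0.0882]
eef_rot: [-0.0, 0.609, 0.793, -0.0]
wrist_force: [-0.5, -0.6, -1.8]
opening: 0.341
grasp_force: 60.0
```

The ribs are through the slots with no contact force. Next, down to the seal in small steps.

Request:
{"method": "send_rows", "body": {"series": [[[0,0,0],[0,0,-1],1],[[0,0,0],[0,0,-2],1],[[0,0,0],[0,0,-3],1],[[0,0,0],[0,0,-4],1],[[0,0,0],[0,0,-5],1],[[0,0,0],[0,0,-5],1]]}}

```text
time_s: 12.4
eef_pos: [0.5197, -0.1284, 0.0832]
eef_rot: [-0.0, 0.609, 0.793, -0.0]
wrist_force: [0.3, 0.2, -2.4]
opening: 0.341
grasp_force: 60.0
```

Request:
{"method": "send_rows", "body": {"series": [[[0,0,0],[0,0,-0.5],1],[[0,0,0],[0,0,-1],1],[[0,0,0],[0,0,-1],1],[[0,0,0],[0,0,-1],1]]}}

```text
time_s: 12.9
eef_pos: [0.5197, -0.1285, 0.0823]
eef_rot: [0.0, 0.609, 0.793, -0.0]
wrist_force: [0.7, -0.7, -3.0]
opening: 0.34
grasp_force: 60.0
```

Request:
{"method": "send_rows", "body": {"series": [[[0,0,0],[0,0,-0.5],1],[[0,0,0],[0,0,-1],1],[[0,0,0],[0,0,-1],1],[[0,0,0],[0,0,-1],1]]}}

```text
time_s: 13.4
eef_pos: [0.5197, -0.1284, 0.0813]
eef_rot: [-0.0, 0.609, 0.793, -0.0]
wrist_force: [0.5, 0.0, -3.0]
opening: 0.339
grasp_force: 60.0
```

Request:
{"method": "send_rows", "body": {"series": [[[0,0,0],[0,0,-0.3],1],[[0,0,0],[0,0,-0.6],1],[[0,0,0],[0,0,-0.6],1]]}}

```text
time_s: 13.78
eef_pos: [0.5197, -0.1284, 0.0807]
eef_rot: [-0.0, 0.609, 0.793, -0.0]
wrist_force: [0.4, 1.1, -2.1]
opening: 0.34
grasp_force: 60.0
```

Request:
{"method": "send_rows", "body": {"series": [[[0,0,0],[0,0,-0.4],1],[[0,0,0],[0,0,-0.8],1],[[0,0,0],[0,0,-0.8],1]]}}

```text
time_s: 14.15
eef_pos: [0.5198, -0.1285, 0.0803]
eef_rot: [0.0, 0.609, 0.793, -0.0]
wrist_force: [-1.8, 0.9, 2.2]
opening: 0.34
grasp_force: 60.6
```

Request:
{"method": "send_rows", "body": {"series": [[[0,0,0],[0,0,-0.3],1],[[0,0,0],[0,0,-0.6],1],[[0,0,0],[0,0,-0.6],1]]}}

```text
time_s: 14.52
eef_pos: [0.5199, -0.1285, 0.0802]
eef_rot: [0.0, 0.609, 0.793, -0.0]
wrist_force: [-3.7, 1.7, 8.5]
opening: 0.346
grasp_force: 61.4
```

Seal felt at TCP z of about 0.0803, which is a seat about 17.4 mm deep and within range. I'll ease off to a light load and start turning.

Request:
{"method": "send_rows", "body": {"series": [[[0,0,0],[-0.2,0.1,0.4],1],[[0,0,0],[-0.2,0.1,0.4],1],[[0,0,0],[-0.2,0.1,0.4],1]]}}

```text
time_s: 14.9
eef_pos: [0.5198, -0.1285, 0.0802]
eef_rot: [0.0, 0.609, 0.793, 0.0]
wrist_force: [-2.6, 0.8, 6.4]
opening: 0.341
grasp_force: 60.9
```

```bash
cat > t.py <<'E'
from h import *
o=telemetry.get_obs();q=o['eef_rot'];y=R.from_quat(np.r_[q[1:],q[0]]).as_matrix()[:,1]
print(o['eef_pos'].round(4),'yaw',round(float(np.degrees(np.arctan2(y[1],y[0]))),2),'F',o['wrist_force'].round(1),'M',o['torque'].round(3),'j6',o['joint_efforts'][5].round(3),round(float(o['time_s']),2))
E
python3 t.py
```

```text
[ 0.5198 -0.1285  0.0802] yaw 14.93 F [-2.6  0.8  6.4] M [0.236 0.512 0.038] j6 0.001 14.9
```

Request:
{"method": "send_rows", "body": {"series": [[[0,0,-4],[0,0,0],1],[[0,0,-8],[0,0,0],1],[[0,0,-12],[0,0,0],1],[[0,0,-12],[0,0,0],1],[[0,0,-12],[0,0,0],1]]}}

```text
time_s: 15.52
eef_pos: [0.5203, -0.1287, 0.0802]
eef_rot: [0.001, 0.688, 0.725, 0.0]
wrist_force: [0.2, 0.0, 4.6]
opening: 0.345
grasp_force: 61.0
```

```bash
python3 t.py
```

```text
[ 0.5203 -0.1287  0.0802] yaw 2.99 F [0.2 0.  4.6] M [ 0.011 -0.156 -0.061] j6 -0.024 15.53
```

Request:
{"method": "send_rows", "body": {"series": [[[0,0,-4],[0,0,0],1],[[0,0,-8],[0,0,0],1],[[0,0,-8],[0,0,0],1],[[0,0,-8],[0,0,0],1]]}}

```text
time_s: 16.02
eef_pos: [0.5202, -0.1287, 0.0803]
eef_rot: [0.001, 0.737, 0.675, 0.0]
wrist_force: [-0.1, 0.5, 6.2]
opening: 0.342
grasp_force: 61.1
```

```bash
python3 t.py
```

```text
[ 0.5202 -0.1287  0.0803] yaw -5.02 F [-0.1  0.5  6.2] M [-0.068 -0.038  0.007] j6 -0.032 16.02
```

Request:
{"method": "send_rows", "body": {"series": [[[0,0,-3],[0,0,0],1],[[0,0,-5],[0,0,0],1],[[0,0,-5],[0,0,0],1],[[0,0,-5],[0,0,0],1]]}}

```text
time_s: 16.52
eef_pos: [0.5201, -0.1286, 0.0802]
eef_rot: [0.001, 0.766, 0.643, 0.0]
wrist_force: [-0.0, -0.1, 5.9]
opening: 0.34
grasp_force: 61.1
```

```bash
python3 t.py
```

```text
[ 0.5201 -0.1286  0.0802] yaw -10.01 F [-0.  -0.1  5.9] M [-0.062 -0.012 -0.04 ] j6 -0.022 16.52
```

Request:
{"method": "send_rows", "body": {"series": [[[0,0,-3],[0,0,0],1],[[0,0,-5],[0,0,0],1],[[0,0,-5],[0,0,0],1],[[0,0,-5],[0,0,0],1]]}}

```text
time_s: 17.02
eef_pos: [0.5201, -0.1287, 0.0802]
eef_rot: [0.001, 0.793, 0.609, 0.0]
wrist_force: [0.4, 0.2, 6.7]
opening: 0.334
grasp_force: 61.1
```

```bash
python3 t.py
```

```text
[ 0.5201 -0.1287  0.0802] yaw -15.02 F [0.4 0.2 6.7] M [-0.018  0.052  0.026] j6 -0.021 17.02
```

It turns freely (joint-6 effort about -0.02). Continuing in 5° steps.

Request:
{"method": "send_rows", "body": {"series": [[[0,0,-3],[0,0,0],1],[[0,0,-5],[0,0,0],1],[[0,0,-5],[0,0,0],1],[[0,0,-5],[0,0,0],1]]}}

```text
time_s: 17.52
eef_pos: [0.5201, -0.1286, 0.0802]
eef_rot: [0.001, 0.819, 0.573, 0.0]
wrist_force: [0.1, 0.0, 7.0]
opening: 0.343
grasp_force: 61.1
```

```bash
python3 t.py
```

```text
[ 0.5201 -0.1286  0.0802] yaw -20.01 F [0.1 0.  7. ] M [-0.026  0.068  0.011] j6 -0.021 17.52
```

Request:
{"method": "send_rows", "body": {"series": [[[0,0,-3],[0,0,0],1],[[0,0,-5],[0,0,0],1],[[0,0,-5],[0,0,0],1],[[0,0,-5],[0,0,0],1]]}}

```text
time_s: 18.02
eef_pos: [0.5201, -0.1287, 0.0803]
eef_rot: [0.001, 0.843, 0.537, 0.0]
wrist_force: [-0.6, -0.3, 6.1]
opening: 0.336
grasp_force: 61.1
```

```bash
python3 t.py
```

```text
[ 0.5201 -0.1287  0.0803] yaw -25.01 F [-0.6 -0.3  6.1] M [0.013 0.064 0.025] j6 -0.021 18.02
```

Request:
{"method": "send_rows", "body": {"series": [[[0,0,-3],[0,0,0],1],[[0,0,-5],[0,0,0],1],[[0,0,-5],[0,0,0],1],[[0,0,-5],[0,0,0],1]]}}

```text
time_s: 18.52
eef_pos: [0.5201, -0.1287, 0.0802]
eef_rot: [0.001, 0.866, 0.5, 0.0]
wrist_force: [0.2, 0.5, 6.2]
opening: 0.339
grasp_force: 61.1
```

```bash
python3 t.py
```

```text
[ 0.5201 -0.1287  0.0802] yaw -30.01 F [0.2 0.5 6.2] M [0.012 0.037 0.011] j6 -0.009 18.52
```

Request:
{"method": "send_rows", "body": {"series": [[[0,0,-2],[0,0,0],1],[[0,0,-4],[0,0,0],1],[[0,0,-4],[0,0,0],1],[[0,0,-4],[0,0,0],1]]}}

```text
time_s: 19.02
eef_pos: [0.52, -0.1286, 0.08]
eef_rot: [0.0, 0.883, 0.469, 0.0]
wrist_force: [-0.9, 0.4, 5.1]
opening: 0.343
grasp_force: 61.0
```

```bash
python3 t.py
```

```text
[ 0.52   -0.1286  0.08  ] yaw -34.03 F [-0.9  0.4  5.1] M [-0.055 -0.04   0.016] j6 0.009 19.02
```

Request:
{"method": "send_rows", "body": {"series": [[[0,0,-2],[0,0,0],1],[[0,0,-4],[0,0,0],1],[[0,0,-4],[0,0,0],1],[[0,0,-4],[0,0,0],1]]}}

```text
time_s: 19.52
eef_pos: [0.5198, -0.1285, 0.0798]
eef_rot: [0.0, 0.899, 0.438, 0.0]
wrist_force: [1.0, -1.2, 4.6]
opening: 0.339
grasp_force: 60.9
```

```bash
python3 t.py
```

```text
[ 0.5198 -0.1285  0.0798] yaw -38.06 F [ 1.  -1.2  4.6] M [-0.222 -0.273  0.019] j6 0.008 19.52
```

Request:
{"method": "send_rows", "body": {"series": [[[0,0,-2],[0,0,0],1],[[0,0,-4],[0,0,0],1],[[0,0,-4],[0,0,0],1],[[0,0,-4],[0,0,0],1]]}}

```text
time_s: 20.02
eef_pos: [0.5196, -0.1284, 0.0796]
eef_rot: [0.0, 0.914, 0.406, 0.0]
wrist_force: [1.5, -1.8, 2.2]
opening: 0.342
grasp_force: 60.7
```

```bash
python3 t.py
```

```text
[ 0.5196 -0.1284  0.0796] yaw -42.08 F [ 1.5 -1.8  2.2] M [-0.335 -0.511  0.057] j6 0.032 20.02
```

The bite came at tool yaw of about -30°: z has sunk 0.05 mm/deg since then, joint-6 effort is rising and the load is falling. The target is about -59°, following down 0.056 mm/deg.

Request:
{"method": "send_rows", "body": {"series": [[[0,0,-3],[0,0,-0.2],1],[[0,0,-6],[0,0,-0.4],1],[[0,0,-8],[0,0,-0.5],1],[[0,0,-8],[0,0,-0.5],1],[[0,0,-8],[0,0,-0.5],1]]}}

```text
time_s: 20.65
eef_pos: [0.5194, -0.1282, 0.0792]
eef_rot: [-0.0, 0.94, 0.342, -0.0]
wrist_force: [0.2, -0.1, 4.8]
opening: 0.338
grasp_force: 61.0
```

```bash
python3 t.py
```

```text
[ 0.5194 -0.1282  0.0792] yaw -50.04 F [ 0.2 -0.1  4.8] M [-0.02  -0.126  0.102] j6 0.075 20.65
```

Request:
{"method": "send_rows", "body": {"series": [[[0,0,-3],[0,0,-0.2],1],[[0,0,-6],[0,0,-0.4],1],[[0,0,-8],[0,0,-0.5],1],[[0,0,-8],[0,0,-0.5],1],[[0,0,-8],[0,0,-0.5],1]]}}

```text
time_s: 21.28
eef_pos: [0.5194, -0.1282, 0.0788]
eef_rot: [-0.0, 0.961, 0.275, -0.0]
wrist_force: [0.7, -0.7, 6.1]
opening: 0.343
grasp_force: 61.1
```

```bash
python3 t.py
```

```text
[ 0.5194 -0.1282  0.0788] yaw -58.04 F [ 0.7 -0.7  6.1] M [ 0.014 -0.116  0.105] j6 0.129 21.27
```

The total sink is 1.4 mm and the moment about 0.1 Nm. I'll turn 2° more, unload, open and retreat straight up.

Request:
{"method": "send_rows", "body": {"series": [[[0,0,-2],[0,0,-0.1],1],[[0,0,-2],[0,0,-0.1],1],[[0,0,-2],[0,0,0.3],1],[[0,0,-2],[0,0,0.3],1]]}}

```text
time_s: 21.78
eef_pos: [0.5193, -0.1281, 0.0787]
eef_rot: [-0.0, 0.966, 0.258, -0.0]
wrist_force: [2.3, -0.3, 2.2]
opening: 0.336
grasp_force: 60.5
```

Request:
{"method": "send_rows", "body": {"series": [[[0,0,0],[0,0,0],0.2],[[0,0,0],[0,0,0],0],[[0,0,0],[0,0,0],-0.4],[[0,0,0],[0,0,0],-0.4],[[0,0,0],[0,0,0],-0.4],[[0,0,0],[0,0,0],-0.4]]}}

```text
time_s: 22.52
eef_pos: [0.5195, -0.1283, 0.079]
eef_rot: [-0.0, 0.966, 0.258, -0.0]
wrist_force: [-0.1, 0.2, 0.1]
opening: 0.702
grasp_force: 0.0
```

Request:
{"method": "send_rows", "body": {"series": [[[0,0,0],[0,0,15],-0.4],[[0,0,0],[0,0,40],-0.4],[[0,0,0],[0,0,80],-0.4],[[0,0,0],[0,0,120],-0.4],[[0,0,0],[0,0,160],-0.4],[[0,0,0],[0,0,160],-0.4],[[0,0,0],[0,0,160],-0.4],[[0,0,0],[0,0,160],-0.4],[[0,0,0],[0,0,160],-0.4]]}}

```text
time_s: 23.65
eef_pos: [0.519, -0.1281, 0.2379]
eef_rot: [-0.001, 0.966, 0.258, -0.001]
wrist_force: [0.3, 0.3, -0.2]
opening: 0.699
grasp_force: 0.0
```

Run:
```python
from fit import *
c=snap('wrist','w9.png')
for t in ['barb_mid','barb_foot','port_mouth']:
    print(t,[(np.round(d['xyz'],4).tolist(),round(d['conf'],2),proj(c,d['xyz'])[0].round().tolist()) for d in spotter.landmark_of(t,'wrist')])
n,r=fit(c,np.array([.5197,-.128,.0935]),.0531,range(-120,-60,5)); print(n,r[:4])
u,v=proj(c,[[.52,-.128,.09]])[0].astype(int)
cv2.imwrite('pics/c9.png',cv2.resize(c['pixels'][max(v-70,0):v+70,max(u-90,0):u+90,::-1],None,fx=4,fy=4,interpolation=cv2.INTER_CUBIC))
```

```text
barb_mid [([0.4817, 0.1237, 0.0386], 0.9, [50.0, 95.0]), ([0.5229, -0.1254, 0.0955], 0.56, [279.0, 193.0])]
barb_foot [([0.4731, 0.1244, 0.001], 0.96, [71.0, 104.0]), ([0.5224, -0.1268, 0.0526], 0.61, [280.0, 184.0])]
port_mouth [([0.5238, -0.128, 0.0713], 0.95, [281.0, 187.0])]
759 [(607, -105, [0.5207, -0.1269]), (610, -100, [0.5217, -0.1267]), (614, -115, [0.5211, -0.1275]), (616, -95, [0.5208, -0.127])]
```

View pics/c9.png

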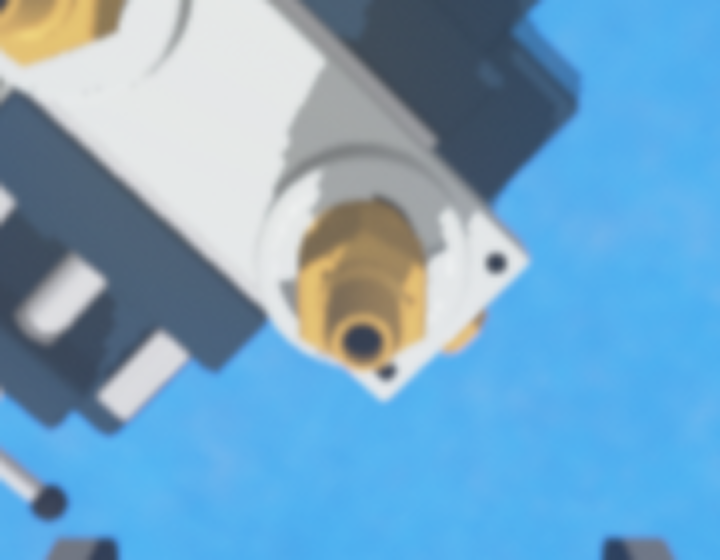

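The picture shows the barb upright in the open port at (362,280), and the gripper is clear. I'm handing in.

```bash
python3 -c "
from bench import ctrl; print(ctrl.hand_in())"
```

```text
the job is handed in; nothing more can be done
None
```

The brass hose barb is in the open port, turned about 30° past the felt bite with the seal squeezed by an estimated 1.4–1.5 mm. The gripper is clear and the job is handed in; the hand-in returned no verdict.

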